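Fit a filter tube into a push-fit port

TASK

Take the dust cap off the filter port and stand it right way up on the bench clear of the port, then take the filter tube from its stand and push it straight down into the port, past the resistance of the collet, until it bottoms with the port's valve fully pressed. Feel for the stop and do not force it, then let go so that the tube stays fully home, and leave the blanking plug and the other things where they are.

Things in the scene. Friction and masses are not known exactly. Their poses are not given: they have to be found in the camera images.
- port: Filter port, fixed: aluminium block 70 (x) x 64 (y) x 80 mm on a 120 x 80 x 8 mm steel foot plate, with a brass hose barb on its +y side. Origin under its centre, z up. On its top stands a steel collar, outer diameter 34, inner diameter 24, 6 mm high, round the bore.
- port_mouth (a point): Centre of the bore mouth on the block's top face, 80 mm above the bench, under the collar's 6 mm rim. The vertical bore is 18 mm wide with a 3 mm lead-in chamfer. How deep the tube goes differs from port to port and is not measured: its tip is home 26 to 56 mm below the mouth, so the stop must be felt. There the force rises steeply; a push of over about 22 N is damage.
- port_collet (a point): Centre of the sprung four-part collet inside the bore, 13 mm below the mouth. The tube's tapered tip meets a resistance of about 4 to 10 N here, then slides on with about 2 to 5 N of drag; this is not the stop. Its own squeeze on the tube is some 11 N, which counts in the 35 N allowed for all contact forces between tube and port together.
- valve (a joint): Sprung valve in the bottom of the bore, m: 0 shut, 0.005 pressed fully down onto the hard stop by the tube's tip (light spring, 0.5 to 1.2 N; the collet then holds the tube down against it).
- dust_cap: Grey dust cap, 30 g, resting loosely over the port's collar: a disc 44 mm in diameter and 9 mm high, hollow below (skirt 5 mm deep, 38 mm inside), with a round knob 16 mm in diameter and 20 mm high on top, 29 mm in all. Origin at the centre of its underside, z up; on the port it lies 1 mm above the mouth. Lift straight up.
- stand: White plastic stand, fixed, 64 (x) x 150 (y) x 45 mm, origin under its centre. Two 20 mm holes at y = -40 and +40 mm, 35 mm deep (floor 10 mm above the bench); one holds the filter tube, the other the blanking plug.
- filter_tube: Filter tube, 60 g, 145 mm long, standing upright in the stand. Origin at the centre of its lower tip, z up along the tube. Steel stem 16 mm in diameter from 6 to 75 mm (tapering to 11.6 mm at the tip), then a round white housing 26 mm in diameter from 75 to 135 mm with 27 mm metal end rings (75 to 83 and 129 to 135), then a 10 mm nipple. Grip the housing at about 107 mm.
- blank_plug: Steel blanking plug in the other hole of the stand, 64 mm long: 16 mm stem and 22 mm head, no white housing. Not needed. Origin at its lower tip.
- timer: White bench timer, 68 x 62 x 18 mm, on the bench, not needed. Origin under its centre.
- petri: Petri dish, 84 mm in diameter, 16 mm high, on the bench, not needed. Origin under its centre.
- dropper: Dropper bottle, 26 mm in diameter, 83 mm high, standing behind the port, not needed. Origin under its centre.
- marker: Black marker pen, 12 x 140 x 14 mm, lying on the bench, not needed. Origin under its centre.
- centrifuge: Beige bench centrifuge, fixed, not needed but in the way: about 350 mm (x, front with two blue knobs to -x) by 250 mm (y) and 200 mm high, standing behind the gap between stand and port. Origin on the bench about 195 mm behind its front; carry things round its front or above it.
Not all that is in view belongs to the job. Of the things shaped like the dust_cap, the grey one is meant. What is shaped like the filter_tube but green or turquoise is not meant.

How it is judged:
By the outcome, as a careful person would: the job done as asked, in the order asked, and still so for the second after the job is handed in, with the robot touching nothing.
It also fails if it takes over 61 s, if anything falls off the work surface, if the arm or the gripper's body presses on something with over 40 N, if the wrist force passes 120 N, or if a joint passes its speed limit or range.

ROBOT

A 6-joint arm with a two-finger parallel gripper is mounted at the origin on a cart in front of the work surface, level with it; the furniture and walls round the work are solid. World frame = base frame: x ahead of the robot, y to its left, z up, the work surface at z = 0. Lengths are in m, angles in rad, forces in N, time in s.
With the tool pointing down it reaches from about 0.375 to 0.975 m from the base axis. Payload 3.8 kg.
Tool frame: the origin (TCP) lies midway between the tips of the shut fingers; the grasp point (between the pads) lies 19 mm behind it (manip.pinch_z is the distance from the TCP to the grasp point, in m); z points along the fingers, y is the line along which they close (so a half turn about z gives the same grasp; the last joint's range is limited). The gripper opens to 88 mm and grips with 3 to 60 N. Pads are 18 mm wide; open, the fingers measure 123 mm over their backs; the gripper's body (75 mm by 187 mm) begins 45 mm behind the grasp point.
Start: joints at [1.206, 0.264, 1.604, -0, 1.274, -0.037], TCP at [0.217, 0.639, 0.239] pointing down, gripper open.
Joint ranges: [-2.63, 2.63], [-0.94, 2.18], [0.31, 2.57], [-1.31, 4.45], [0, 2.66], [-2.55, 2.55]. Speed limits (rad/s): [2.57, 2.57, 3.14, 3.14, 3.14, 3.14].

INTERFACE

Orientations are given as a unit quaternion [x, y, z, w].
In Python, from station import monitor, viewer, manip gives the robot as it stands. The module is installed in compiled form; this text tells all that it offers.
- The arm moves only by the tool play_rows, never from a script. Its argument "commands" is a list that holds one entry, the list of rows, each a list of 6 numbers: the shift along the tool's x, y, z each as a share of 0.06 m, from -1 to 1, then the turn, a rotation vector about the tool's x, y, z each as a share of 6 degrees, from -1 to 1. In form: [[[tx, ty, tz, ax, ay, az], ...]]. A call has exactly 8 rows; each row shifts and turns the commanded pose from where the row before left it, along the tool's axes as they then stand; what a row does not reach is not made up. A row lasts 1/8 s, in which the tool goes at most 62.5 mm and 10.7 degrees, less where a joint would pass 70% of its speed; a pose out of reach is approached as far as the arm can. A call with a number of a shift or a turn outside -1 to 1 is refused whole. A call with a gripper value outside its range is refused whole. "gripper" is the gripper's target within -1 to 1 (shut at 1, half-way at 0, fully open at -1), set as the call begins (left out, the last holds). The fingers move at their own pace and stop on an object; the grip force is fixed at half the most. Time passes only in rows, so rows that do not move let the fingers close, or fill a call up. It gives the time, the measured TCP pose, the force, the opening and the grip force at its end, in the units of the state.
- monitor.get_obs(): the state, without advancing time (a new reading comes with each control period).
- viewer.snapshot(name): name is "scene" or "top"; returns (picture, depth): 480x640x3 uint8, blue, green, red; 480x640 float32, m along the optical axis (not along the pixel's ray), 0 where there is no reading.
- viewer.camera_params(name): a dict with "fx", "fy", "cx", "cy" (pixels), "origin" and "rotation" of the camera in the world. Camera axes: x right, y down, z forward; pixel columns grow to the right and rows downward; lengths in m; the calibration is good to about 2 mm. A picture is of the moment at which its call begins. camera_params takes no time and is no camera call.
- manip.close_job(): hands the job in; it is judged then, once.
The state is a dict: "time": time; "qpos": joint angles; "joint_vel": joint speeds; "effort": joint torques, N m; "position": TCP position; "ee_rot": TCP orientation; "force": force on the tool from outside, world axes, zero at the start; "torque": the same for the moment, N m; "opening": opening from 0.0 (shut) to 1.0 (fully open); "grasp_force": force on a finger pad.
Only numpy, scipy, OpenCV 4.12 (cv2) and the standard library are available. Lean on these libraries where they do the work, as an engineer would, in place of code of your own. Each camera call takes 0.05 s, during which the arm holds its last target. There are 200 camera calls.

## Working session

There is one attempt and no reset: what is moved stays moved. The work goes in short steps, Python scripts to look and compute and a tool call to move; the robot and the scene stay as the last step left them, time stands still between calls to the robot, and variables do not carry over. Pictures are saved under pics/ and viewed, at most 10 in all, crops included, and the job is handed in when it is done.

Besides the shell and the picture viewer there is one more tool, called after "Emit:" by a JSON object that holds its "name" and its "arguments". play_rows: Moves the arm, as the interface text tells. Shift numbers are shares of 0.06 m and turn numbers shares of 6 degrees, none past 1 either way. Its arguments: {"type":"object","properties":{"commands":{"type":"array","items":{"type":"array","items":{"type":"array","items":{"type":"number","minimum":-1,"maximum":1}}}},"gripper":{"type":"number"}},"required":["commands"]}

```bash
mkdir -p pics; cat > h.py <<'E'
import numpy as np, cv2
from station import monitor, viewer, manip
def snap(n,tag):
    im,d=viewer.snapshot(n); cv2.imwrite(f'pics/{tag}.png',im); np.savez(f'{tag}.npz',im=im,d=d); return im,d
def pts(n,d):
    p=viewer.camera_params(n); v,u=np.mgrid[0:480,0:640]
    c=np.stack([(u-p['cx'])/p['fx']*d,(v-p['cy'])/p['fy']*d,d],-1)
    return c@np.array(p['rotation']).T+np.array(p['origin'])
def ray(n,u,v,z):
    p=viewer.camera_params(n); r=np.array(p['rotation'])@np.array([(u-p['cx'])/p['fx'],(v-p['cy'])/p['fy'],1]); o=np.array(p['origin'])
    return o+r*(z-o[2])/r[2]
E
python3 - <<'E'
from h import *
for n in('scene','top'):
    snap(n,n+'0'); p=viewer.camera_params(n); print(n,p['fx'],p['cx'],p['cy'],np.round(p['origin'],3),np.round(p['rotation'],3).tolist())
print(monitor.get_obs(),manip.pinch_z)
E
```

```text
scene 614.5616454152148 316.94757788114026 238.94629189442028 [-0.203 -0.77   1.349] [0.87, -0.358, 0.138, -0.31]
top 612.2741462957744 323.02689026293797 236.19717005775894 [ 0.373 -0.068  1.723] [-0.704, 0.708, -0.04, 0.038]
{'time': 0.1, 'qpos': array([ 1.20611027e+00,  2.64668629e-01,  1.60520097e+00, -5.82432191e-06,
        1.27371930e+00, -3.68902971e-02]), 'joint_vel': array([-7.75129470e-04, -1.52749540e-03, -2.08605478e-03, -8.16884962e-05,
        1.35402637e-03,  5.04624158e-05]), 'effort': array([ 8.43406851e-04, -5.03614390e+01, -3.58069861e+01,  7.32347975e-02,
        2.33818480e-02, -5.38367328e-05]), 'position': array([0.21709278, 0.63846939, 0.2375384 ]), 'ee_rot': array([ 1.63164153e-01,  9.86598430e-01, -9.78624300e-04, -1.96339300e-04]), 'force': array([-0.17904711,  0.52547341,  1.37496381]), 'torque': array([ 0.02586754, -0.01190093,  0.00324253]), 'grasp_force': 0.0, 'opening': 0.9978564111053719} 0.0187
```

View pics/top0.png

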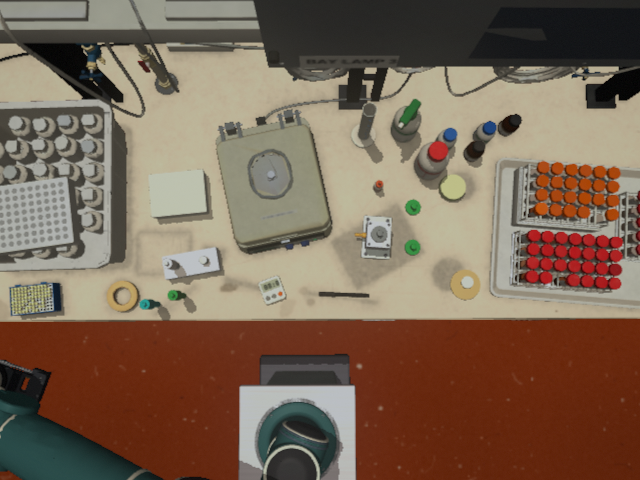

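View pics/scene0.png

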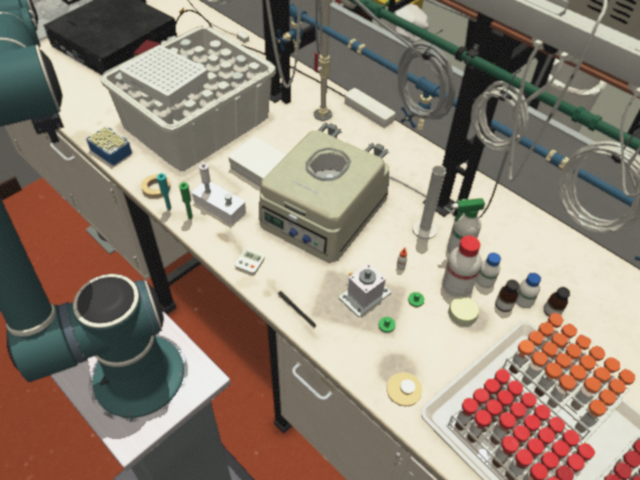

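The top view shows the port with its grey-knobbed cap near (378,234), the stand at (190,263) with objects at (170,262) and (204,259), the green caps at (413,207) and (413,247), and the green/turquoise decoy tubes at (176,295) and (149,304). The scene view shows the white tube at (205,180) and the cap knob at (367,273).

```bash
python3 - <<'E'
from h import *
def circ(n,u0,v0,u1,v1,zlo,zhi):
    f=np.load(n+'0.npz'); P=pts(n,f['d']); S=P[v0:v1,u0:u1].reshape(-1,3); ok=(f['d'][v0:v1,u0:u1].ravel()>0)
    m=ok&(S[:,2]>zlo)&(S[:,2]<zhi)
    if m.sum()<4: print(n,zlo,zhi,'few');return
    S=S[m]; print(n,(zlo,zhi),m.sum(),'mean',S.mean(0).round(4),'med',np.median(S,0).round(4),'mid',((S[:,:2].max(0)+S[:,:2].min(0))/2).round(4),'ext',np.ptp(S[:,:2],axis=0).round(4),S[:,2].max().round(4))
for z in((.102,.115),(.084,.094),(.07,.082)): circ('top',350,210,405,265,*z)
for z in((.102,.115),(.084,.094),(.07,.082)): circ('scene',335,255,400,320,*z)
for z in((.148,.165),(.12,.15),(.06,.085),(.035,.05)): circ('top',155,240,225,285,*z); circ('scene',190,155,250,230,*z)
a=cv2.imread('pics/top0.png'); b=cv2.imread('pics/scene0.png')
A=cv2.resize(a[205:265,345:425],(400,300),interpolation=2); B=cv2.resize(a[235:295,155:235],(400,300),interpolation=2)
C=cv2.resize(b[255:315,325:405],(400,300),interpolation=2); D=cv2.resize(b[160:220,180:260],(400,300),interpolation=2)
cv2.imwrite('pics/crop0.png',np.vstack([np.hstack([A,B]),np.hstack([C,D])]))
E
```

```text
Traceback (most recent call last):
  File "h.py", line 8, in pts
    return c@np.array(p['rotation']).T+np.array(p['origin'])
           ~^~~~~~~~~~~~~~~~~~~~~~~~~~
ValueError: matmul: Input operand 1 has a mismatch in its core dimension 0, with gufunc signature (n?,k),(k,m?)->(n?,m?) (size 4 is different from 3)
```

```bash
sed -i "s/^import numpy.*/&\nfrom scipy.spatial.transform import Rotation as R/; s/np.array(p\['rotation'\])/R.from_quat(p['rotation']).as_matrix()/" h.py; cat > m.py <<'E'
from h import *
def circ(n,u0,v0,u1,v1,zlo,zhi):
    f=np.load(n+'0.npz'); P=pts(n,f['d']); S=P[v0:v1,u0:u1].reshape(-1,3); ok=(f['d'][v0:v1,u0:u1].ravel()>0)
    m=ok&(S[:,2]>zlo)&(S[:,2]<zhi)
    if m.sum()<4: print(n,zlo,zhi,'few');return
    S=S[m]; print(n,(zlo,zhi),m.sum(),'mean',S.mean(0).round(4),'mid',((S[:,:2].max(0)+S[:,:2].min(0))/2).round(4),'ext',np.ptp(S[:,:2],axis=0).round(4),S[:,2].max().round(4))
for z in((.102,.115),(.084,.094),(.07,.082)): circ('top',350,210,405,265,*z)
for z in((.102,.115),(.084,.094),(.07,.082)): circ('scene',335,255,400,320,*z)
for z in((.148,.165),(.12,.147),(.06,.085),(.035,.05)): circ('top',155,240,225,285,*z); circ('scene',190,155,250,230,*z)
a=cv2.imread('pics/top0.png'); b=cv2.imread('pics/scene0.png')
A=cv2.resize(a[205:265,345:425],(400,300),interpolation=2); B=cv2.resize(a[235:295,155:235],(400,300),interpolation=2)
C=cv2.resize(b[255:315,325:405],(400,300),interpolation=2); D=cv2.resize(b[160:220,180:260],(400,300),interpolation=2)
cv2.imwrite('pics/crop0.png',np.vstack([np.hstack([A,B]),np.hstack([C,D])]))
E
python3 m.py
```

```text
top (0.102, 0.115) 28 mean [ 0.5579 -0.2243  0.1081] mid [ 0.5573 -0.2237] ext [0.0137 0.0131] 0.1149
top (0.084, 0.094) 190 mean [ 0.557  -0.224   0.0882] mid [ 0.5571 -0.2235] ext [0.0682 0.059 ] 0.0937
top (0.07, 0.082) 321 mean [ 0.5588 -0.225   0.0779] mid [ 0.558  -0.2238] ext [0.0735 0.068 ] 0.0819
scene (0.102, 0.115) 35 mean [ 0.5581 -0.223   0.1091] mid [ 0.5582 -0.2234] ext [0.0175 0.0183] 0.1144
scene (0.084, 0.094) 199 mean [ 0.5545 -0.2249  0.0886] mid [ 0.5534 -0.225 ] ext [0.0746 0.0674] 0.094
scene (0.07, 0.082) 309 mean [ 0.5523 -0.2263  0.0778] mid [ 0.5582 -0.2214] ext [0.0798 0.0726] 0.082
top (0.148, 0.165) 30 mean [0.4771 0.3277 0.1517] mid [0.4758 0.3281] ext [0.0207 0.0208] 0.1601
scene (0.148, 0.165) 23 mean [0.4759 0.3284 0.1528] mid [0.4767 0.3269] ext [0.0239 0.0166] 0.1596
top (0.12, 0.147) 66 mean [0.4774 0.3263 0.1401] mid [0.4775 0.3278] ext [0.0235 0.0258] 0.1467
scene (0.12, 0.147) 77 mean [0.4759 0.3259 0.1359] mid [0.4774 0.3298] ext [0.0279 0.0306] 0.147
top (0.06, 0.085) 58 mean [0.4912 0.2532 0.0719] mid [0.4878 0.2811] ext [0.0294 0.0827] 0.083
scene (0.06, 0.085) 88 mean [0.4901 0.2803 0.0715] mid [0.5243 0.3005] ext [0.2421 0.1196] 0.0844
top (0.035, 0.05) 981 mean [0.4846 0.2849 0.0439] mid [0.4856 0.2899] ext [0.0881 0.1562] 0.0499
scene (0.035, 0.05) 856 mean [0.4977 0.2991 0.0444] mid [0.5289 0.349 ] ext [0.2613 0.274 ] 0.05
```

View pics/crop0.png

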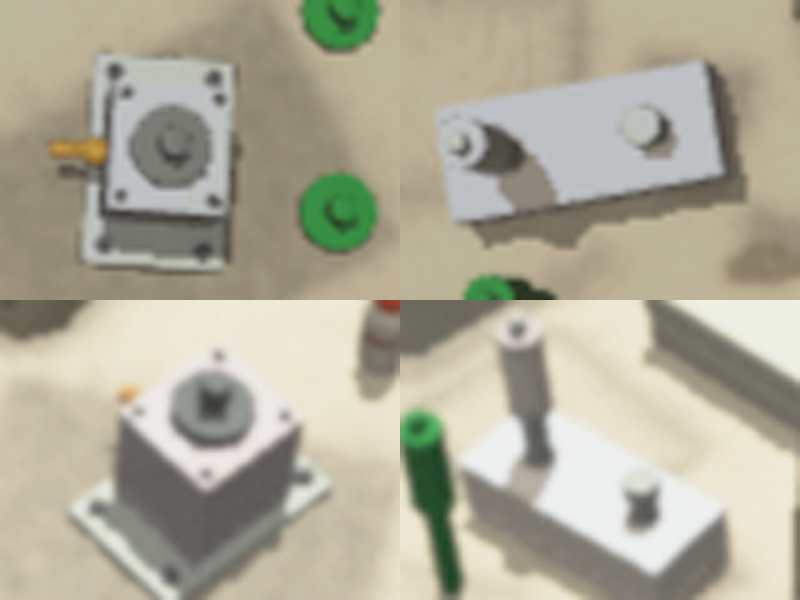

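The crops show the knob top at top pixel (380,234), the white tube's nipple at (167,264), and the plug head at (204,260). The depth-derived cap position is (0.558, -0.224) and the tube is at (0.477, 0.3275). Heights (0.11 and 0.155) and sizes match. One more check for clearances while I start turning.

```bash
python3 - <<'E'
from h import *
for nm,u,v,z in [('knob',380.5,233.6,.11),('capdisc',379,234.2,.09),('nipple',166.8,264,.155),('green dec',176,295,.14),('turq',149,304,.14),('centr FR corner',330,236,.2),('FL',237,249,.2),('knob1',305,243,.1),('spot',415,290,0),('spot2',400,285,0),('greencap',413,247,.01),('beige',465,285,.01),('marker r',369,296,0),('timer',272,290,0),('edge',400,318,0)]: print(nm,ray('top',u,v,z).round(3))
for nm,u,v,z in [('knob',367,272.5,.11),('nipple',203.7,165.5,.155)]: print('scene',nm,ray('scene',u,v,z).round(4))
E
```

```text
knob [ 0.557 -0.226  0.11 ]
capdisc [ 0.557 -0.224  0.09 ]
nipple [0.475 0.327 0.155]
green dec [0.397 0.306 0.14 ]
turq [0.374 0.374 0.14 ]
centr FR corner [ 0.541 -0.09   0.2  ]
FL [0.509 0.142 0.2  ]
knob1 [ 0.533 -0.025  0.1  ]
spot [ 0.41  -0.331  0.   ]
spot2 [ 0.424 -0.289  0.   ]
greencap [ 0.53  -0.326  0.01 ]
beige [ 0.423 -0.469  0.01 ]
marker r [ 0.393 -0.202  0.   ]
timer [0.411 0.07  0.   ]
edge [ 0.332 -0.287  0.   ]
scene knob [ 0.5532 -0.2256  0.11  ]
scene nipple [0.4753 0.3217 0.155 ]
```

Emit:
{"name": "play_rows", "arguments": {"commands": [[[0,0,0,0,0,1],[0,0,0,0,0,1],[0,0,0,0,0,0],[0,0,0,0,0,0],[0,0,0,0,0,0],[0,0,0,0,0,0],[0,0,0,0,0,0],[0,0,0,0,0,0]]], "gripper": 0}}

```text
time: 1.1
position: [0.2173, 0.6391, 0.2387]
ee_rot: [0.265, 0.964, 0.0, -0.0]
force: [0.7, -0.3, -0.5]
opening: 0.499
grasp_force: 0.0
```

```bash
cat > s.py <<'E'
from h import *
o=monitor.get_obs(); M=R.from_quat(o['ee_rot']).as_matrix()
print('t',round(o['time'],2),'pos',o['position'].round(4),'az_y',np.degrees(np.arctan2(M[1,1],M[0,1])).round(2),'z',M[:,2].round(4),'F',o['force'].round(2),'op',round(o['opening']*88,1),'gf',round(o['grasp_force'],1))
E
python3 s.py
```

```text
t 1.1 pos [0.2173 0.6391 0.2387] az_y 59.23 z [ 0.  0. -1.] F [ 0.68 -0.34 -0.51] op 43.9 gf 0.0
```

Emit:
{"name": "play_rows", "arguments": {"commands": [[[-0.8,-0.6,0,0,0,1],[-0.86,-0.52,0,0,0,1],[-0.91,-0.42,0,0,0,1],[-0.95,-0.33,0,0,0,1],[-0.97,-0.22,0,0,0,1],[-0.99,-0.12,0,0,0,1],[-1,-0.02,0,0,0,1],[-1,0.09,0,0,0,1]]]}}

```text
time: 2.1
position: [0.3998, 0.1926, 0.2392]
ee_rot: [0.636, 0.772, 0.001, 0.0]
force: [0.9, 0.1, -0.5]
opening: 0.502
grasp_force: 0.0
```

Emit:
{"name": "play_rows", "arguments": {"commands": [[[0,0,0,0,0,1],[0,0,0,0,0,0.87],[0,0,0,0,0,0],[-1,0.4,0,0,0,0],[-1,0.4,0,0,0,0],[-1,0.4,0,0,0,0],[0,0,0,0,0,0],[0,0,0,0,0,0]]]}}

```text
time: 3.1
position: [0.4688, 0.0206, 0.2386]
ee_rot: [0.707, 0.707, 0.0, -0.0]
force: [1.1, -0.1, -0.1]
opening: 0.498
grasp_force: 0.0
```

```bash
python3 s.py
```

```text
t 3.1 pos [0.4688 0.0206 0.2386] az_y 0.01 z [-6.e-04  6.e-04 -1.e+00] F [ 1.06 -0.11 -0.09] op 43.8 gf 0.0
```

Emit:
{"name": "play_rows", "arguments": {"commands": [[[-1,0.3,0,0,0,0],[-1,0.3,0,0,0,0],[-1,0.3,0,0,0,0],[-1,0.3,0,0,0,0],[-0.08,0.27,0,0,0,0],[0,0,0.8,0,0,0],[0,0,0.8,0,0,0],[0,0,0,0,0,0]]]}}

```text
time: 4.1
position: [0.554, -0.2196, 0.1381]
ee_rot: [0.706, 0.708, -0.002, -0.005]
force: [-0.1, -0.3, -0.9]
opening: 0.502
grasp_force: 0.0
```

```bash
python3 - <<'E'
from h import *
a,_=snap('scene','s1'); b,_=snap('top','t1')
A=cv2.resize(a[225:315,307:427],(400,300),interpolation=2); B=cv2.resize(b[190:280,320:440],(400,300),interpolation=2)
cv2.imwrite('pics/c1.png',np.hstack([A,B]))
E
python3 s.py
```

```text
t 4.2 pos [ 0.5578 -0.2221  0.1435] az_y 0.15 z [ 0.e+00  4.e-04 -1.e+00] F [-0.54 -1.12  0.7 ] op 44.0 gf 0.0
```

View pics/c1.png

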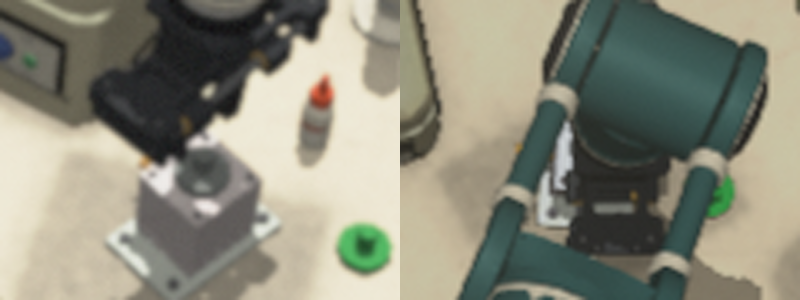

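The scene shows the fingers straddling above the knob (crop (205,165)), with the port clear. Descending and gripping.

Emit:
{"name": "play_rows", "arguments": {"commands": [[[-0.04,0,0.4,0,0,0],[0,0,0.3,0,0,0],[0,0,0.12,0,0,0],[0,0,0,0,0,0],[0,0,0,0,0,0],[0,0,0,0,0,0],[0,0,0,0,0,0],[0,0,0,0,0,0]]]}}

```text
time: 5.2
position: [0.5571, -0.2265, 0.0937]
ee_rot: [0.707, 0.707, 0.0, 0.0]
force: [1.4, 0.7, -0.1]
opening: 0.5
grasp_force: 0.0
```

Emit:
{"name": "play_rows", "arguments": {"commands": [[[0,0,0,0,0,0],[0,0,0,0,0,0],[0,0,0,0,0,0],[0,0,0,0,0,0],[0,0,0,0,0,0],[0,0,0,0,0,0],[0,0,0,0,0,0],[0,0,0,0,0,0]]], "gripper": 1}}

```text
time: 6.2
position: [0.5574, -0.2265, 0.0937]
ee_rot: [0.707, 0.707, 0.0, 0.0]
force: [2.5, 0.2, -0.7]
opening: 0.165
grasp_force: 30.0
```

```bash
python3 s.py
```

```text
t 6.2 pos [ 0.5574 -0.2265  0.0937] az_y -0.01 z [ 7.e-04 -2.e-04 -1.e+00] F [ 2.53  0.18 -0.68] op 14.5 gf 30.0
```

Emit:
{"name": "play_rows", "arguments": {"commands": [[[0,0,-0.2,0,0,0],[0,0,-0.5,0,0,0],[0,0,-0.5,0,0,0],[-0.4,-0.5,0,0,0,0],[-0.4,-0.6,0,0,0,0],[-0.4,-0.6,0,0,0,0],[-0.44,-0.42,0,0,0,0],[0,0,0,0,0,0]]]}}

```text
time: 7.2
position: [0.4275, -0.3259, 0.1656]
ee_rot: [0.708, 0.706, -0.001, -0.001]
force: [-0.3, 0.2, 0.2]
opening: 0.169
grasp_force: 30.0
```

```bash
python3 - <<'E'
from h import *
a,d=snap('scene','s2')
cv2.imwrite('pics/c2.png',cv2.resize(a[235:415,307:547],(800,600),interpolation=2))
P=pts('scene',d)[255:320,335:400].reshape(-1,3)
for lo,hi in((.0835,.09),(.055,.0835)):
    m=(P[:,2]>lo)&(P[:,2]<hi); print(m.sum(),P[m].mean(0).round(4),((P[m].max(0)+P[m].min(0))/2).round(4),np.ptp(P[m],axis=0).round(3))
E
python3 s.py
```

```text
t 7.25 pos [ 0.4286 -0.3252  0.1656] az_y -0.14 z [-9.e-04  6.e-04 -1.e+00] F [ 0.   -0.15 -0.35] op 14.8 gf 30.0<stdin>:6: RuntimeWarning: Mean of empty slice.
  ret = um.true_divide(
Traceback (most recent call last):
ValueError: zero-size array to reduction operation maximum which has no identity
```

View pics/c2.png

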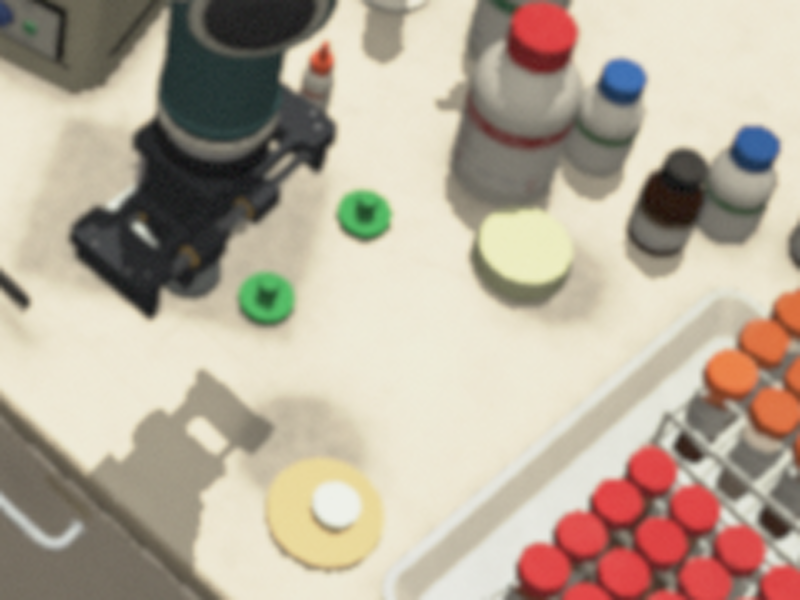

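The cap is held under the fingers (crop (195,275)), and the bench below is free. Setting it down.

Emit:
{"name": "play_rows", "arguments": {"commands": [[[0,0,0.5,0,0,0],[0,0,0.7,0,0,0],[0,0,0.7,0,0,0],[0,0,0.4,0,0,0],[0,0,0.15,0,0,0],[0,0,0.04,0,0,0],[0,0,0.02,0,0,0],[0,0,0,0,0,0]]]}}

```text
time: 8.25
position: [0.4306, -0.3254, 0.016]
ee_rot: [0.707, 0.707, 0.0, 0.001]
force: [0.1, 0.2, 0.0]
opening: 0.169
grasp_force: 30.0
```

```bash
python3 s.py
```

```text
t 8.25 pos [ 0.4306 -0.3254  0.016 ] az_y -0.0 z [ 0.0016 -0.0013 -1.    ] F [0.11 0.23 0.03] op 14.9 gf 30.0
```

Emit:
{"name": "play_rows", "arguments": {"commands": [[[0,0,0.02,0,0,0],[0,0,0.02,0,0,0],[0,0,0.01,0,0,0],[0,0,0,0,0,0],[0,0,0,0,0,0],[0,0,0,0,0,0],[0,0,0,0,0,0],[0,0,0,0,0,0]]]}}

```text
time: 9.25
position: [0.43, -0.325, 0.0125]
ee_rot: [0.707, 0.707, 0.0, 0.0]
force: [-0.9, 1.1, 6.0]
opening: 0.173
grasp_force: 30.0
```

```bash
python3 s.py
```

```text
t 9.25 pos [ 0.43   -0.325   0.0125] az_y -0.0 z [ 3.e-04 -3.e-04 -1.e+00] F [-0.87  1.13  5.96] op 15.2 gf 30.0
```

Contact (6 N). Release, then rise straight up.

Emit:
{"name": "play_rows", "arguments": {"commands": [[[0,0,0,0,0,0],[0,0,0,0,0,0],[0,0,0,0,0,0],[0,0,0,0,0,0],[0,0,-0.3,0,0,0],[0,0,-0.8,0,0,0],[0,0,-1,0,0,0],[0,0,-1,0,0,0]]], "gripper": 0}}

```text
time: 10.25
position: [0.4297, -0.3247, 0.201]
ee_rot: [0.707, 0.707, 0.0, 0.001]
force: [0.4, -0.6, 0.0]
opening: 0.497
grasp_force: 0.0
```

Emit:
{"name": "play_rows", "arguments": {"commands": [[[0,0,-0.5,0,0,0],[1,0,0,0,0,0],[1,0,0,0,0,0],[1,0,0,0,0,0],[1,0,0,0,0,0],[1,0,0,0,0,0],[1,0,0,0,0,0],[0,0,0,0,0,0]]]}}

```text
time: 11.25
position: [0.4295, 0.0388, 0.2293]
ee_rot: [0.705, 0.71, 0.001, 0.0]
force: [-0.9, 0.2, -0.1]
opening: 0.499
grasp_force: 0.0
```

```bash
python3 - <<'E'
from h import *
a,d=snap('scene','s3'); b,e=snap('top','t3')
A=cv2.resize(a[255:345,327:447],(400,300),interpolation=2);A2=cv2.resize(a[255:315,325:405],(400,300),interpolation=2)
B=cv2.resize(b[205:295,340:460],(400,300),interpolation=2);B2=cv2.resize(b[205:265,345:425],(400,300),interpolation=2)
cv2.imwrite('pics/c3.png',np.vstack([np.hstack([A2,A]),np.hstack([B2,B])]))
E
python3 s.py
```

```text
t 11.35 pos [0.4299 0.0355 0.2289] az_y 0.15 z [ 1.4e-03 -7.0e-04 -1.0e+00] F [-0.49 -0.91  0.31] op 43.8 gf 0.0
```

View pics/c3.png

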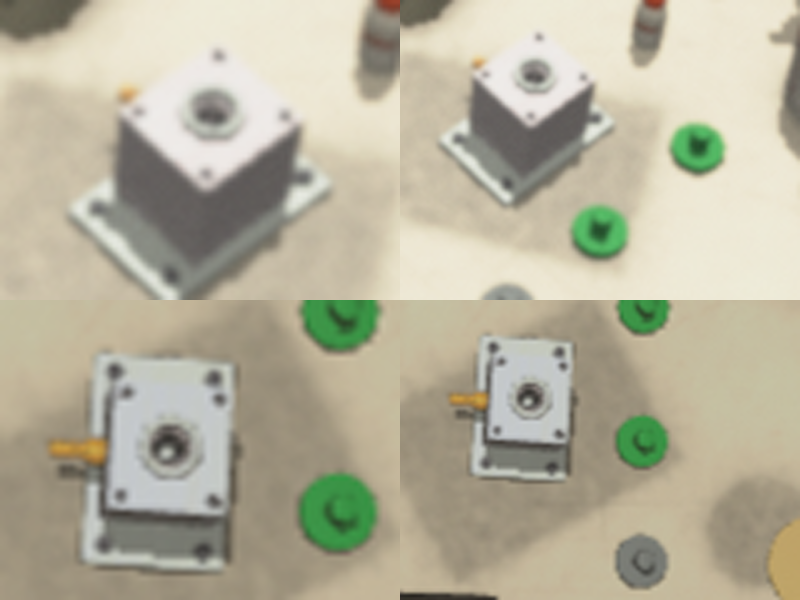

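The scene shows the cap upright on the bench (top view about (412,284)), the port open and its bore at top (378.8,234). Measuring the port top by its four screw holes, and moving to the tube.

```bash
python3 - <<'E'
from h import *
for n,f,o,hs,bore in(('scene','s3',(325,255),[(218,55),(139,111),(285,115),(206,174)],(211,112)),('top','t3',(345,205),[(127,92),(219,99),(121,196),(213,201)],(171,147))):
    g=cv2.cvtColor(np.load(f+'.npz')['im'],6).astype(np.uint8); bh=cv2.morphologyEx(g,cv2.MORPH_BLACKHAT,np.ones((9,9),np.uint8)).astype(float)
    L=[]
    for x,y in hs:
        u,v=round(o[0]+x/5-.4),round(o[1]+y/5-.4); w=bh[v-2:v+3,u-2:u+3]; w=np.clip(w-15,0,None); V,U=np.mgrid[v-2:v+3,u-2:u+3]
        L.append(((U*w).sum()/w.sum(),(V*w).sum()/w.sum()))
    Q=np.array([ray(n,*q,.08) for q in L]); print(n,'holes',Q.round(4).tolist(),'mean',Q.mean(0).round(4))
    print(n,'collar rim',ray(n,o[0]+bore[0]/5-.4,o[1]+bore[1]/5-.4,.086).round(4))
E
```

```text
scene holes [[0.5902, -0.2, 0.08], [0.5319, -0.1942, 0.08], [0.5853, -0.253, 0.08], [0.5307, -0.2449, 0.08]] mean [ 0.5595 -0.223   0.08  ]
scene collar rim [ 0.5569 -0.2243  0.086 ]
top holes [[0.589, -0.1996, 0.08], [0.5861, -0.2503, 0.08], [0.5325, -0.1961, 0.08], [0.5295, -0.2466, 0.08]] mean [ 0.5592 -0.2232  0.08  ]
top collar rim [ 0.5583 -0.2235  0.086 ]
```

Emit:
{"name": "play_rows", "arguments": {"commands": [[[1,0.16,0,0,0,0],[1,0.16,0,0,0,0],[1,0.16,0,0,0,0],[1,0.16,0,0,0,0],[0.87,0.14,0,0,0,0],[0,0,0,0,0,0],[0,0,0.4,0,0,0],[0,0,0,0,0,0]]]}}

```text
time: 12.35
position: [0.4762, 0.3241, 0.202]
ee_rot: [0.708, 0.706, -0.002, -0.0]
force: [0.7, 0.0, 0.3]
opening: 0.501
grasp_force: 0.0
```

```bash
python3 - <<'E'
from h import *
a,d=snap('scene','s4')
cv2.imwrite('pics/c4.png',cv2.resize(a[120:240,150:310],(800,600),interpolation=2))
E
python3 s.py
```

```text
t 12.4 pos [0.4768 0.3247 0.2032] az_y -0.16 z [-0.002  -0.0019 -1.    ] F [-0.25 -0.41  0.08] op 43.8 gf 0.0
```

View pics/c4.png

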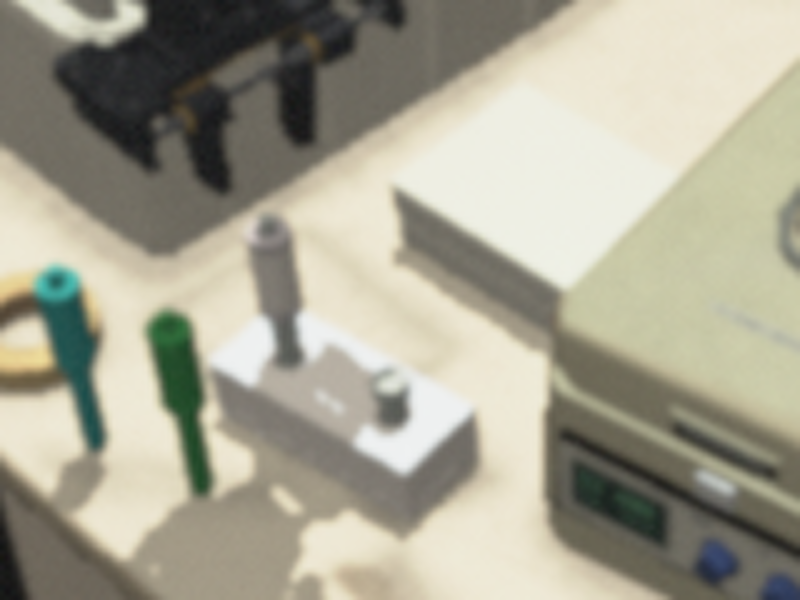

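The picture shows the open fingers above the white tube (crop (270,235)), decoy tubes clear. Descending to grip.

Emit:
{"name": "play_rows", "arguments": {"commands": [[[0.04,0,0.3,0,0,0],[0,0,0.5,0,0,0],[0,0,0.5,0,0,0],[0,0,0.35,0,0,0],[0,0,0.1,0,0,0],[0,0,0,0,0,0],[0,0,0,0,0,0],[0,0,0,0,0,0]]]}}

```text
time: 13.4
position: [0.4774, 0.3303, 0.1001]
ee_rot: [0.707, 0.707, 0.001, 0.0]
force: [-0.2, -1.0, -0.8]
opening: 0.501
grasp_force: 0.0
```

Emit:
{"name": "play_rows", "arguments": {"commands": [[[0,0,0,0,0,0],[0,0,0,0,0,0],[0,0,0,0,0,0],[0,0,0,0,0,0],[0,0,0,0,0,0],[0,0,0,0,0,0],[0,0,0,0,0,0],[0,0,0,0,0,0]]], "gripper": 1}}

```text
time: 14.4
position: [0.4768, 0.3299, 0.0992]
ee_rot: [0.707, 0.707, 0.0, 0.0]
force: [0.0, -0.5, 3.9]
opening: 0.294
grasp_force: 30.0
```

```bash
python3 s.py
```

```text
t 14.4 pos [0.4768 0.3299 0.0992] az_y -0.0 z [ 3.e-04  2.e-04 -1.e+00] F [ 0.   -0.48  3.87] op 25.9 gf 30.0
```

Emit:
{"name": "play_rows", "arguments": {"commands": [[[0,0,-0.1,0,0,0],[0,0,-0.4,0,0,0],[0,0,-0.7,0,0,0],[0,0,-0.6,0,0,0],[0,0,-0.4,0,0,0],[0,-0.3,0,0,0,0],[-0.3,-0.3,0,0,0,0],[-0.7,0,0,0,0,0]]]}}

```text
time: 15.4
position: [0.4374, 0.2696, 0.2286]
ee_rot: [0.706, 0.708, -0.002, -0.001]
force: [0.6, 0.7, -0.3]
opening: 0.288
grasp_force: 29.9
```

Emit:
{"name": "play_rows", "arguments": {"commands": [[[-1,0,0,0,0,0],[-1,0,0,0,0,0],[-1,0,0,0,0,0],[-1,0,0,0,0,0],[-1,0,0,0,0,0],[-1,0,0,0,0,0],[-1,0,0,0,0,0],[-0.6,0.1,0,0,0,0]]]}}

```text
time: 16.4
position: [0.4442, -0.1873, 0.2287]
ee_rot: [0.708, 0.706, -0.001, -0.002]
force: [1.8, 1.2, -1.2]
opening: 0.288
grasp_force: 29.9
```

```bash
python3 s.py
```

```text
t 16.4 pos [ 0.4442 -0.1873  0.2287] az_y -0.12 z [-0.0033  0.0015 -1.    ] F [ 1.84  1.19 -1.19] op 25.3 gf 29.9
```

Emit:
{"name": "play_rows", "arguments": {"commands": [[[-0.28,0.3,0,0,0,0],[-0.3,0.6,0,0,0,0],[0,0.6,0,0,0,0],[0,0.4,0,0,0,0],[0,0,0.3,0,0,0],[0,0,0.3,0,0,0],[0,0,0,0,0,0],[0,0,0,0,0,0]]]}}

```text
time: 17.4
position: [0.5598, -0.2209, 0.1946]
ee_rot: [0.707, 0.707, -0.0, -0.0]
force: [-0.2, 0.6, 0.4]
opening: 0.289
grasp_force: 29.9
```

```bash
python3 s.py; python3 - <<'E'
from h import *
a,d=snap('scene','s5')
cv2.imwrite('pics/c5.png',cv2.resize(a[215:315,310:430],(720,600),interpolation=2))
E
python3 s.py
```

```text
t 17.4 pos [ 0.5598 -0.2209  0.1946] az_y -0.02 z [-8.e-04  3.e-04 -1.e+00] F [-0.17  0.56  0.4 ] op 25.4 gf 29.9
t 17.45 pos [ 0.5603 -0.2211  0.1953] az_y -0.02 z [ 5.e-04 -2.e-04 -1.e+00] F [-1.07 -0.29 -0.51] op 25.4 gf 29.9
```

View pics/c5.png

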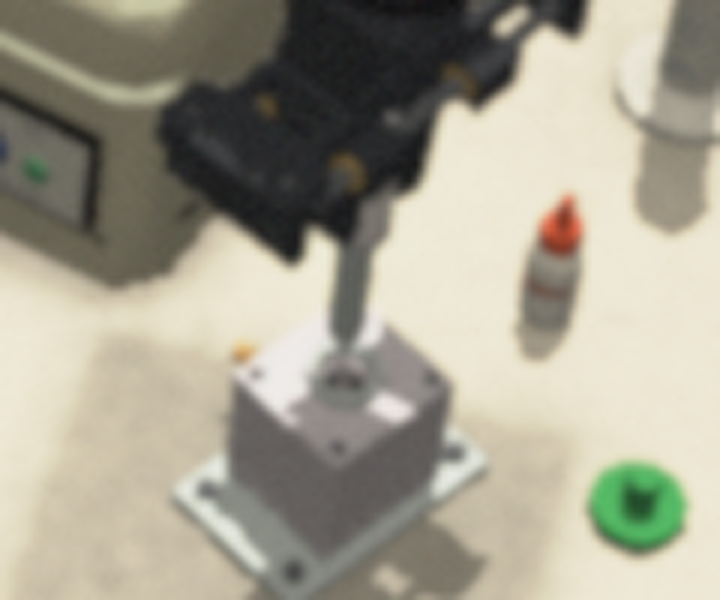

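The tube's stem hangs above the bore (tip about crop (346,345), collar (346,378)). Comparing the stem axis with the bore in the same camera.

```bash
python3 - <<'E'
from h import *
f=np.load('s5.npz'); im=f['im'].astype(float); P=pts('scene',f['d'])
p=viewer.camera_params('scene'); Rm=R.from_quat(p['rotation']).as_matrix(); o=np.array(p['origin'])
lat=Rm[:,0].copy(); lat[2]=0; lat/=np.linalg.norm(lat); dep=np.array([-lat[1],lat[0],0]); print('lat',lat.round(3),'dep',dep.round(3))
g=cv2.cvtColor(f['im'],6)
for v in range(255,275): print(v,g[v,358:380].tolist(), end='\n' if v%3==0 else ' | ') if v%3==0 else None
# surface points of stem
S=P[250:275,358:380].reshape(-1,3); d=f['d'][250:275,358:380].ravel()
m=(d>0)&(np.hypot(S[:,0]-.558,S[:,1]+.223)<.014)&(S[:,2]>.112)&(S[:,2]<.165); S=S[m]
from scipy.optimize import least_squares
r=least_squares(lambda c:np.hypot(S[:,0]-c[0],S[:,1]-c[1])-.008,[.558,-.223],loss='soft_l1',f_scale=.001)
print(m.sum(),'stem axis by depth',r.x.round(4),'std',np.std(r.fun).round(4),'lat,dep',[(r.x@lat[:2]).round(4),(r.x@dep[:2]).round(4)])
for q in((.5576,-.2239),(.5593,-.2231),(.558,-.2235)): q=np.array(q); print('port',q,q@lat[:2],q@dep[:2])
# same-camera depth for port: block top points near rim
f3=np.load('s3.npz'); P3=pts('scene',f3['d'])[255:300,335:400].reshape(-1,3)
m=(abs(P3[:,2]-.08)<.0035); Q=P3[m]; print('block top face',m.sum(),Q.mean(0).round(4),cv2.minAreaRect(Q[:,:2].astype(np.float32)*1000))
E
```

```text
lat [ 0.706 -0.708  0.   ] dep [0.708 0.706 0.   ]
255 [31, 37, 94, 176, 218, 221, 202, 159, 103, 67, 76, 95, 106, 109, 124, 161, 206, 225, 232, 233, 233, 233]
258 [88, 113, 172, 218, 231, 233, 229, 202, 141, 102, 96, 94, 97, 132, 199, 228, 232, 232, 233, 233, 232, 232]
261 [230, 231, 232, 233, 232, 233, 226, 187, 123, 96, 96, 93, 104, 148, 206, 227, 231, 231, 231, 231, 232, 232]
264 [232, 232, 233, 233, 233, 230, 211, 155, 108, 97, 94, 96, 121, 186, 224, 230, 232, 232, 232, 232, 232, 231]
267 [232, 232, 233, 232, 233, 228, 197, 135, 100, 94, 94, 99, 139, 205, 229, 231, 228, 230, 231, 232, 232, 232]
270 [232, 234, 235, 235, 234, 230, 203, 145, 105, 95, 99, 132, 193, 225, 228, 202, 164, 167, 194, 216, 226, 229]
273 [235, 235, 235, 232, 228, 215, 194, 168, 138, 124, 139, 159, 160, 154, 146, 144, 144, 143, 144, 147, 158, 178]
85 stem axis by depth [ 0.5598 -0.218 ] std 0.0016 lat,dep [np.float64(0.5498), np.float64(0.2423)]
port [ 0.5576 -0.2239] 0.5523486650507753 0.2365584963949221
port [ 0.5593 -0.2231] 0.5529831506695444 0.2383269499565333
port [ 0.558  -0.2235] 0.5523480538146815 0.23712418148964393
block top face 395 [ 0.5565 -0.2226  0.0802] ((559.6966552734375, -222.44558715820312), (67.14608764648438, 73.45677185058594), 85.33631896972656)
```

```bash
python3 - <<'E'
from h import *
p=viewer.camera_params('scene'); Rm=R.from_quat(p['rotation']).as_matrix(); o=np.array(p['origin'])
lat=np.array([.706,-.708]); dep=np.array([.708,.706]); D=.2395
for v,u in((258,368.55),(261,368.3),(264,367.75),(267,367.45)):
    r=Rm@np.array([(u-p['cx'])/p['fx'],(v-p['cy'])/p['fy'],1]); s=(D-o[:2]@dep)/(r[:2]@dep); q=o+s*r; print(v,'lat',(q[:2]@lat).round(4),'z',q[2].round(3))
# bore & collar lateral from open-port picture
g=cv2.cvtColor(np.load('s3.npz')['im'],6)
for v in range(272,284,1): print(v,g[v,356:379].tolist())
E
```

```text
258 lat 0.5504 z 0.16
261 lat 0.5508 z 0.148
264 lat 0.5504 z 0.136
267 lat 0.5507 z 0.123
272 [232, 234, 234, 234, 235, 234, 231, 227, 222, 216, 207, 204, 205, 214, 223, 230, 233, 234, 234, 235, 235, 234, 233]
273 [234, 235, 234, 235, 234, 232, 227, 215, 196, 176, 161, 156, 160, 177, 196, 218, 228, 232, 234, 235, 234, 234, 235]
274 [234, 235, 235, 236, 235, 230, 219, 192, 158, 143, 137, 140, 146, 151, 162, 192, 219, 229, 233, 235, 235, 235, 235]
275 [235, 236, 236, 236, 232, 226, 209, 174, 150, 141, 133, 135, 147, 154, 151, 167, 204, 226, 232, 234, 235, 234, 234]
276 [235, 236, 236, 234, 225, 218, 206, 176, 146, 128, 119, 118, 128, 144, 153, 164, 199, 223, 229, 233, 234, 234, 234]
277 [236, 236, 236, 232, 220, 213, 208, 177, 132, 102, 95, 101, 103, 117, 146, 167, 198, 217, 226, 232, 234, 234, 235]
278 [236, 235, 235, 232, 221, 208, 206, 186, 137, 99, 95, 95, 88, 100, 142, 182, 204, 211, 220, 230, 234, 235, 235]
279 [235, 236, 235, 233, 227, 205, 191, 192, 171, 145, 133, 119, 112, 131, 168, 198, 206, 205, 220, 232, 234, 235, 235]
280 [235, 236, 235, 235, 230, 210, 180, 183, 188, 188, 180, 166, 167, 185, 199, 198, 193, 209, 227, 234, 235, 234, 235]
281 [235, 236, 235, 235, 232, 224, 209, 189, 174, 178, 179, 172, 177, 187, 186, 181, 196, 221, 232, 235, 235, 233, 234]
282 [232, 235, 235, 235, 235, 233, 229, 218, 188, 165, 163, 162, 164, 165, 169, 192, 220, 231, 234, 234, 233, 233, 229]
283 [218, 231, 234, 235, 235, 235, 234, 230, 221, 208, 202, 203, 203, 205, 210, 222, 231, 234, 233, 233, 231, 227, 216]
```

Emit:
{"name": "play_rows", "arguments": {"commands": [[[-0.067,-0.025,0,0,0,0],[0,0,0,0,0,0],[0,0,0.15,0,0,0],[0,0,0.15,0,0,0],[0,0,0.12,0,0,0],[0,0,0.05,0,0,0],[0,0,0,0,0,0],[0,0,0,0,0,0]]]}}

```text
time: 18.45
position: [0.5594, -0.2251, 0.167]
ee_rot: [0.707, 0.707, 0.0, 0.0]
force: [-0.2, 1.2, -0.7]
opening: 0.288
grasp_force: 29.9
```

```bash
python3 s.py; python3 - <<'E'
from h import *
f=np.load('s5.npz')
a,d=snap('scene','s6')
cv2.imwrite('pics/c6.png',cv2.resize(a[225:305,325:405],(600,600),interpolation=2))
g=cv2.cvtColor(a,6)
for v in range(258,282,2): print(v,g[v,358:380].tolist())
E
python3 s.py
```

```text
t 18.45 pos [ 0.5594 -0.2251  0.167 ] az_y 0.0 z [ 5.e-04 -2.e-04 -1.e+00] F [-0.22  1.17 -0.7 ] op 25.3 gf 29.9
258 [39, 34, 34, 36, 38, 38, 35, 32, 31, 27, 33, 50, 85, 107, 115, 114, 125, 171, 215, 230, 232, 232]
260 [29, 32, 32, 46, 62, 61, 42, 32, 30, 26, 32, 58, 97, 116, 117, 116, 131, 181, 219, 231, 232, 231]
262 [29, 31, 50, 105, 168, 188, 158, 105, 59, 41, 53, 81, 104, 113, 113, 124, 164, 210, 227, 232, 232, 232]
264 [32, 33, 75, 147, 210, 229, 227, 202, 144, 89, 81, 94, 98, 110, 147, 193, 219, 229, 232, 232, 231, 231]
266 [63, 69, 118, 185, 224, 232, 231, 216, 166, 112, 95, 93, 95, 121, 184, 223, 230, 231, 232, 232, 232, 231]
268 [187, 194, 218, 230, 234, 234, 230, 204, 143, 104, 95, 93, 95, 132, 202, 228, 227, 225, 229, 231, 231, 232]
270 [231, 233, 234, 234, 234, 234, 228, 192, 129, 98, 96, 94, 105, 149, 206, 222, 204, 179, 194, 216, 225, 228]
272 [234, 235, 235, 234, 231, 225, 212, 169, 116, 93, 94, 93, 104, 141, 161, 158, 151, 146, 148, 162, 183, 209]
274 [235, 236, 235, 230, 220, 188, 144, 112, 97, 95, 94, 92, 96, 116, 132, 139, 145, 143, 144, 143, 147, 154]
276 [236, 233, 225, 214, 194, 158, 125, 102, 96, 98, 93, 92, 97, 108, 125, 136, 141, 143, 143, 142, 143, 144]
278 [235, 232, 218, 179, 147, 128, 105, 91, 95, 94, 94, 93, 107, 119, 127, 131, 144, 157, 161, 155, 149, 141]
280 [235, 231, 215, 174, 139, 125, 122, 118, 118, 117, 115, 115, 120, 123, 135, 172, 215, 228, 229, 218, 192, 166]
t 18.5 pos [ 0.5594 -0.2251  0.1671] az_y 0.0 z [ 6.e-04 -3.e-04 -1.e+00] F [-0.49  0.48 -0.61] op 25.4 gf 29.9
```

View pics/c6.png

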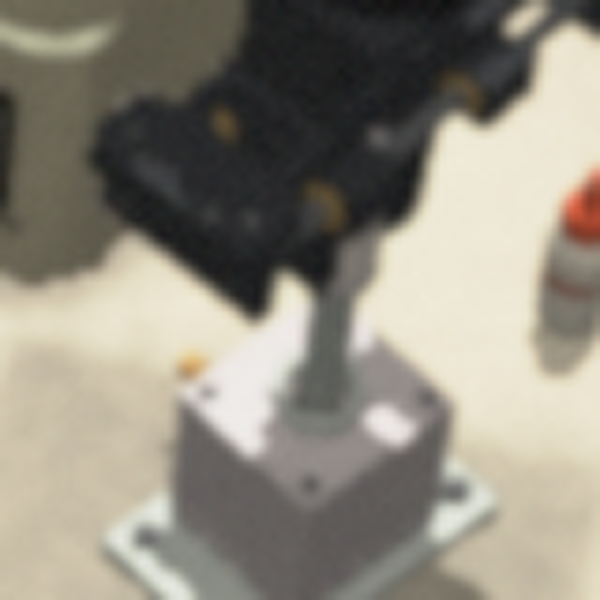

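The stem is inside the collar, centred to within ~0.5 mm, with no contact force. Going on down gently.

Emit:
{"name": "play_rows", "arguments": {"commands": [[[0,0,0.03,0,0,0],[0,0,0.03,0,0,0],[0,0,0.03,0,0,0],[0,0,0.03,0,0,0],[0,0,0.02,0,0,0],[0,0,0,0,0,0],[0,0,0,0,0,0],[0,0,0,0,0,0]]]}}

```text
time: 19.5
position: [0.5592, -0.2251, 0.1584]
ee_rot: [0.707, 0.707, 0.0, 0.0]
force: [0.4, -0.2, -0.9]
opening: 0.291
grasp_force: 29.9
```

```bash
python3 s.py
```

```text
t 19.5 pos [ 0.5592 -0.2251  0.1584] az_y -0.0 z [ 2.e-04 -1.e-04 -1.e+00] F [ 0.4  -0.19 -0.9 ] op 25.6 gf 29.9
```

Emit:
{"name": "play_rows", "arguments": {"commands": [[[0,0,0.02,0,0,0],[0,0,0.02,0,0,0],[0,0,0.02,0,0,0],[0,0,0.02,0,0,0],[0,0,0,0,0,0],[0,0,0,0,0,0],[0,0,0,0,0,0],[0,0,0,0,0,0]]]}}

```text
time: 20.5
position: [0.5593, -0.225, 0.1538]
ee_rot: [0.707, 0.707, 0.0, 0.0]
force: [0.0, 1.9, 4.0]
opening: 0.292
grasp_force: 30.0
```

```bash
python3 s.py
```

```text
t 20.5 pos [ 0.5593 -0.225   0.1538] az_y -0.0 z [ 5.e-04 -1.e-04 -1.e+00] F [0.02 1.85 3.96] op 25.7 gf 30.0
```

Emit:
{"name": "play_rows", "arguments": {"commands": [[[0,0,0.02,0,0,0],[0,0,0.02,0,0,0],[0,0,0.02,0,0,0],[0,0,0.01,0,0,0],[0,0,0,0,0,0],[0,0,0,0,0,0],[0,0,0,0,0,0],[0,0,0,0,0,0]]]}}

```text
time: 21.5
position: [0.5593, -0.2252, 0.1494]
ee_rot: [0.707, 0.707, 0.0, 0.0]
force: [1.9, 0.8, 4.6]
opening: 0.292
grasp_force: 29.9
```

```bash
python3 s.py
```

```text
t 21.5 pos [ 0.5593 -0.2252  0.1494] az_y -0.0 z [ 5.e-04 -3.e-04 -1.e+00] F [1.9  0.84 4.64] op 25.7 gf 29.9
```

Emit:
{"name": "play_rows", "arguments": {"commands": [[[0,0,0.02,0,0,0],[0,0,0.02,0,0,0],[0,0,0.02,0,0,0],[0,0,0.02,0,0,0],[0,0,0,0,0,0],[0,0,0,0,0,0],[0,0,0,0,0,0],[0,0,0,0,0,0]]]}}

```text
time: 22.5
position: [0.5589, -0.2249, 0.144]
ee_rot: [0.707, 0.707, -0.0, -0.0]
force: [0.5, 0.3, -0.2]
opening: 0.289
grasp_force: 29.9
```

```bash
python3 s.py
```

```text
t 22.5 pos [ 0.5589 -0.2249  0.144 ] az_y -0.0 z [-5.e-04  3.e-04 -1.e+00] F [ 0.53  0.32 -0.19] op 25.4 gf 29.9
```

Emit:
{"name": "play_rows", "arguments": {"commands": [[[0,0,0.01,0,0,0],[0,0,0,0,0,0],[0,0,0,0,0,0],[0,0,0.01,0,0,0],[0,0,0,0,0,0],[0,0,0,0,0,0],[0,0,0,0,0,0],[0,0,0,0,0,0]]]}}

```text
time: 23.5
position: [0.5592, -0.2251, 0.1434]
ee_rot: [0.707, 0.707, 0.0, 0.0]
force: [-0.9, 1.3, 3.6]
opening: 0.287
grasp_force: 30.0
```

Emit:
{"name": "play_rows", "arguments": {"commands": [[[0,0,0.01,0,0,0],[0,0,0,0,0,0],[0,0,0,0,0,0],[0,0,0.01,0,0,0],[0,0,0,0,0,0],[0,0,0,0,0,0],[0,0,0,0,0,0],[0,0,0,0,0,0]]]}}

```text
time: 24.5
position: [0.5592, -0.225, 0.1421]
ee_rot: [0.707, 0.707, 0.0, 0.0]
force: [1.5, 0.7, 2.8]
opening: 0.292
grasp_force: 29.9
```

Emit:
{"name": "play_rows", "arguments": {"commands": [[[0,0,0.01,0,0,0],[0,0,0,0,0,0],[0,0,0,0,0,0],[0,0,0.01,0,0,0],[0,0,0,0,0,0],[0,0,0,0,0,0],[0,0,0,0,0,0],[0,0,0,0,0,0]]]}}

```text
time: 25.5
position: [0.5592, -0.225, 0.1409]
ee_rot: [0.707, 0.707, 0.0, 0.0]
force: [1.0, -0.1, 2.6]
opening: 0.287
grasp_force: 30.0
```

Emit:
{"name": "play_rows", "arguments": {"commands": [[[0,0,0.01,0,0,0],[0,0,0,0,0,0],[0,0,0,0,0,0],[0,0,0.01,0,0,0],[0,0,0,0,0,0],[0,0,0,0,0,0],[0,0,0,0,0,0],[0,0,0,0,0,0]]]}}

```text
time: 26.5
position: [0.5591, -0.225, 0.1397]
ee_rot: [0.707, 0.707, -0.0, -0.0]
force: [1.2, 0.2, 2.8]
opening: 0.291
grasp_force: 29.9
```

Emit:
{"name": "play_rows", "arguments": {"commands": [[[0,0,0.01,0,0,0],[0,0,0,0,0,0],[0,0,0,0,0,0],[0,0,0.01,0,0,0],[0,0,0,0,0,0],[0,0,0,0,0,0],[0,0,0,0,0,0],[0,0,0,0,0,0]]]}}

```text
time: 27.5
position: [0.5591, -0.2251, 0.1385]
ee_rot: [0.707, 0.707, -0.0, 0.0]
force: [1.0, 0.9, 4.6]
opening: 0.293
grasp_force: 30.0
```

Emit:
{"name": "play_rows", "arguments": {"commands": [[[0,0,0.01,0,0,0],[0,0,0,0,0,0],[0,0,0,0,0,0],[0,0,0.01,0,0,0],[0,0,0,0,0,0],[0,0,0,0,0,0],[0,0,0,0,0,0],[0,0,0,0,0,0]]]}}

```text
time: 28.5
position: [0.5593, -0.2252, 0.1385]
ee_rot: [0.707, 0.707, 0.0, 0.0]
force: [-0.5, 1.8, 10.0]
opening: 0.29
grasp_force: 30.0
```

Emit:
{"name": "play_rows", "arguments": {"commands": [[[0,0,0.005,0,0,0],[0,0,0,0,0,0],[0,0,0.003,0,0,0],[0,0,0,0,0,0],[0,0,0,0,0,0],[0,0,0,0,0,0],[0,0,0,0,0,0],[0,0,0,0,0,0]]]}}

```text
time: 29.5
position: [0.5594, -0.2252, 0.1384]
ee_rot: [0.707, 0.707, 0.0, 0.0]
force: [-1.3, 1.7, 11.4]
opening: 0.286
grasp_force: 30.0
```

The stop is felt: z no longer moves while the force climbs past drag (11 N). Let go, rise, and look.

Emit:
{"name": "play_rows", "arguments": {"commands": [[[0,0,0,0,0,0],[0,0,0,0,0,0],[0,0,0,0,0,0],[0,0,0,0,0,0],[0,0,-0.2,0,0,0],[0,0,-0.5,0,0,0],[0,0,-0.8,0,0,0],[0,0,-0.5,0,0,0]]], "gripper": 0}}

```text
time: 30.5
position: [0.5601, -0.2255, 0.2606]
ee_rot: [0.707, 0.707, 0.001, 0.002]
force: [0.7, 0.2, -0.0]
opening: 0.506
grasp_force: 0.0
```

Emit:
{"name": "play_rows", "arguments": {"commands": [[[0,-0.5,0,0,0,0],[0.5,-0.8,0,0,0,0],[1,0,0,0,0,0],[1,0,0,0,0,0],[1,0,0,0,0,0],[0.5,0,0,0,0,0],[0,0,0,0,0,0],[0,0,0,0,0,0]]]}}

```text
time: 31.5
position: [0.4813, 0.0144, 0.2574]
ee_rot: [0.707, 0.707, 0.0, 0.001]
force: [-0.7, -0.8, -0.1]
opening: 0.502
grasp_force: 0.0
```

```bash
python3 - <<'E'
from h import *
a,d=snap('scene','s7'); b,e=snap('top','t7')
cv2.imwrite('pics/c7.png',np.hstack([cv2.resize(a[225:345,327:447],(400,400),interpolation=2),cv2.resize(b[190:310,335:455],(400,400),interpolation=2)]))
for n,dd,w in(('scene',d,(235,300,340,395)),('top',e,(215,255,355,400))):
    P=pts(n,dd)[w[0]:w[1],w[2]:w[3]].reshape(-1,3); P=P[np.hypot(P[:,0]-.559,P[:,1]+.223)<.02]
    for lo,hi in((.15,.187),(.187,.25)):
        Q=P[(P[:,2]>lo)&(P[:,2]<hi)]; print(n,(lo,hi),len(Q),Q.mean(0).round(4) if len(Q) else '',Q[:,2].max().round(4) if len(Q) else '')
E
python3 s.py
```

```text
scene (0.15, 0.187) 132 [ 0.5529 -0.2265  0.1726] 0.187
scene (0.187, 0.25) 30 [ 0.5572 -0.2253  0.1918] 0.2005
top (0.15, 0.187) 81 [ 0.5559 -0.2242  0.1787] 0.1868
top (0.187, 0.25) 24 [ 0.5571 -0.2237  0.1926] 0.2027
t 31.6 pos [0.4813 0.0138 0.2571] az_y -0.08 z [ 4.e-04 -5.e-04 -1.e+00] F [-0.15 -0.63 -0.43] op 43.8 gf 0.0
```

View pics/c7.png

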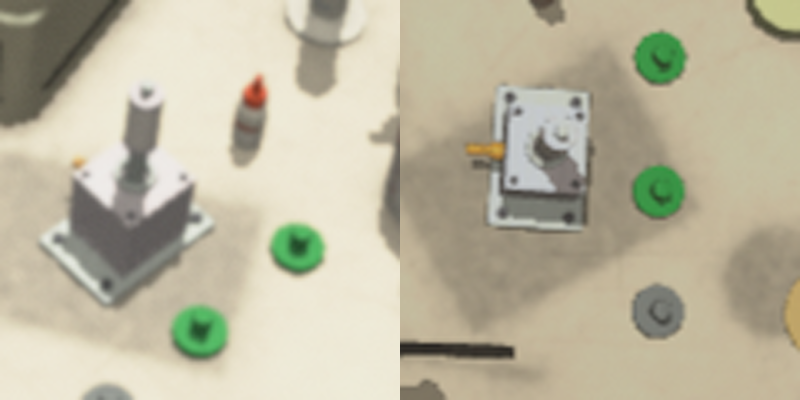

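The picture shows the white tube upright in the port (nipple about crop (147,92), top at z ≈ 0.195 as expected with the tip at 0.049). The grey cap stands upright at the lower middle, and nothing else was moved.

```bash
python3 -c "
from station import manip; print(manip.close_job())"
```

```text
the job is handed in; nothing more can be done
None
```

I handed the job in at about 32 s. The dust cap stands upright on the bench clear of the port. The filter tube is in the port at a felt stop about 31 mm below the mouth, reached at about 11 N, and released; I judged the valve fully pressed from that stop and didn't check it separately.

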